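# Cap the press drive and offer up its crank

## Robot

A 6-joint arm with a two-finger parallel gripper is mounted at the origin on the work surface. World frame = base frame: x ahead of the robot, y to its left, z up, the work surface at z = 0. Lengths are in mm, angles in degrees, forces in N, time in s.
With the tool pointing down it reaches from about 350 to 850 mm from the base axis. Payload 8.1 kg.
Tool frame: the origin (TCP) lies at the very end of the fingers, on their centre line; the grasp point (between the pads) lies r.tcp_to_grasp behind it (r.tcp_to_grasp is the distance from the TCP to the grasp point, in mm); z points along the fingers, y is the line along which they close (so a half turn about z gives the same grasp; the last joint's range is limited). The gripper opens to 85 mm and grips with 20 to 120 N. Pads are 22 mm wide; open, the fingers measure 114 mm over their backs; the gripper's body (76 mm by 85 mm) begins 54 mm behind the grasp point. The pads swing forward as they close: fully open they stand 13 mm farther back than shut.
Start: joints at [58.533, 7.471, 85.268, -0, 87.261, -4.893], TCP at [268.39, 536.63, 210.892] pointing down, gripper open.
Joint ranges: [-169.43, 169.43], [-51.17, 129.36], [1.28, 143.12], [-76.62, 256.62], [0, 156.53], [-152.29, 152.29]. Speed limits (degrees/s): [136.94, 136.94, 159.86, 180, 180, 180].

## Interface

Orientations are given as [roll, pitch, yaw] about the fixed x, y, z axes, in that order (R = Rz(yaw) Ry(pitch) Rx(roll)).
In Python, from bench import r gives the robot as it stands.
- The arm moves only by the shell command python3 -m handwheel 'ROWS' [OPENING] [FORCE]. ROWS is JSON, a list of rows, each a list of 4 numbers: the shift along the tool's x, y, z in m, then the turn about the tool's z in degrees. A call has 1 to 10 rows; each row shifts and turns the commanded pose from where the row before left it, along the tool's axes as they then stand; what a row does not reach is not made up. A row lasts 1/10 s, in which the tool goes at most 50 mm and 8.59 degrees, less where a joint would pass 70% of its speed; a pose out of reach is approached as far as the arm can. A call is refused whole if a number of a shift passes 0.05 or a number of a turn 8.59, either way. A call with a gripper value outside its range is refused whole. OPENING is the finger opening in m, from 0 to 0.0854, set as the call begins (- or left out, the last holds). The fingers move at their own pace and stop on an object; FORCE is the grip in N (left out, the last holds). Time passes only in rows, so rows that do not move let the fingers close. It gives the time, the measured TCP pose, the force, the opening and the grip force at its end, in the units of the state.
- r.sense(): the state, without advancing time (a new reading comes with each control period).
- r.snapshot(name): name is "scene" or "top"; returns the picture (400x640x3 uint8, red, green, blue); there is no depth.
- r.camera_params(name): a dict with "fx", "fy", "cx", "cy" (pixels), "R" (3x3) and "t" (3): a world point X has camera coordinates R X + t. Camera axes: x right, y down, z forward; pixel columns grow to the right and rows downward; lengths in mm; the calibration is good to about 2 mm. A picture is of the moment at which its call begins. camera_params takes no time and is no camera call.
- r.hand_in(): hands the job in; it is judged then, once.
The state is a dict: "time": time; "joint_pos": joint angles; "qd": joint speeds; "joint_efforts": joint torques, N m; "tool_pos": TCP position; "tcp_rot": TCP orientation; "ft_force": force on the tool from outside, world axes, zero at the start; "wrist_torque": the same for the moment, N m; "finger_gap": finger opening in mm; "grip_force": force on a finger pad.
Only numpy, scipy, OpenCV 4.12 (cv2) and the standard library are available. Lean on these libraries where they do the work, as an engineer would, in place of code of your own. Each camera call takes 0.05 s, during which the arm holds its last target. There are 200 camera calls.

## Task

The proof press's drive unit stands on the bench with its bearing open and its shaft pointing up. Set the loose flanged dust cover over the shaft so that it sits fully home and level on the housing's rim and let go of it; then pick up the crank by its balance point and finish still holding it there: level, handle upward, at rest, with the bore of its hub straight above the shaft end and two or three centimetres clear of it, ready to be lowered on. Do not drop either part and leave the other things on the bench where they are.

Things in the scene. Friction and masses are not known exactly. Their poses are not given: they have to be found in the camera images.
- drive: Grey cast-iron drive unit, bolted down: foot 130 x 112 x 12 mm, round housing of diameter 84 mm, a side outlet along its x axis reaching 104 mm from the shaft axis (58 mm high), and a plain steel shaft of diameter 20 mm standing up out of the open top. Stands in the left, middle or right work place, turned up to 30 deg. Origin: on the shaft axis at bench level; z up.
- rim (a point): Centre of the housing's open rim, on the shaft axis, 54 mm above the bench. The flat rim is 5.5 mm wide: inner diameter 73 mm, outer diameter 84 mm; the opening is 12 mm deep.
- shaft_end (a point): Centre of the flat top end of the shaft, 100 mm above the bench and 46 mm above the rim; its edge is chamfered.
- cover: Loose steel dust cover, 0.25 kg, lying right way up in one of the work places. From below: spigot ring 5 mm high; flat flange of diameter 84 mm, 5 to 10 mm above the origin; collar of outer diameter 36 mm, 10 to 32 mm above the origin, by which it is gripped. A 28 mm hole goes through it all. Origin: on its axis at the spigot's underside (49 mm above the bench when home); z up through the collar.
- cover_seat (a point): Centre of the flange's underside, 5 mm above the cover's origin: comes to the rim's centre when the cover is home. The spigot below it tapers from diameter 67 mm at the flange to 64 mm at its foot and goes inside the rim; the flange then lies flat on the rim and the shaft stands 19 mm out of the collar.
- crank: Loose hand crank, dark cast iron with an upright wooden handle, 0.72 kg give or take a fifth, lying right way up in one of the work places, hub towards the robot, turned up to 40 deg. Origin: on its underside, 85 mm from the bore axis and 95 mm from the handle axis; x from hub to handle, z up. End boss of diameter 28 mm, 30 mm high; handle of diameter 29 mm, top 120 mm above the underside.
- crank_balance (a point): The crank's balance point, in the middle of its arm, 19 mm above the crank's underside and 65 mm from the bore axis towards the handle (x = -20 mm in the crank's frame). The arm is a straight bar 16 mm wide with parallel sides, 12 to 26 mm above the underside, clear from 40 to 155 mm from the bore axis.
- crank_bore (a point): Centre of the hub's bore at the hub's underside (x = -85 mm in the crank's frame). Hub: outer diameter 48 mm, 38 mm high, bore 22 mm, with a clamping ear that reaches 39 mm from the bore axis, away from the arm.
- roller: Bystander: hand ink roller, 100 mm wide, with a wooden handle. Origin under its middle.
- ink_tin: Bystander: closed round ink tin, diameter 80 mm, 62 mm high. Origin under its centre.
- ink_knife: Bystander: ink knife with a handle, 200 mm long. Origin under its middle.
- composing_stick: Bystander: steel composing stick, 230 x 50 mm, 26 mm high. Origin under its middle.
- quoin_key: Bystander: T-handled steel quoin key, 114 mm long, 13 mm high. Origin under its middle.
- furniture_bar: Bystander: bar of wooden furniture, 150 x 30 x 23 mm. Origin under its centre.
- oil_bottle: Bystander: small oil bottle, diameter 36 mm, 85 mm high. Origin under its centre.
Mind the look-alikes: they are no part of the job. What is shaped like the crank but pink is not meant.

How it is judged:
By the outcome, as a careful person would: the job done as asked, in the order asked, and still so for the second after the job is handed in, while the arm keeps its last pose, push and grip.
It also fails if it takes over 64 s, if anything falls off the work surface, if the arm or the gripper's body presses on something with over 40 N, if the wrist force passes 120 N, or if a joint passes its speed limit or range.

## Working session

There is one attempt and no reset: what is moved stays moved. The work goes in short steps, Python scripts to look and compute and a shell command to move; the robot and the scene stay as the last step left them, time stands still between calls to the robot, and variables do not carry over. Pictures are saved under pics/ and viewed, at most 10 in all, crops included, and the job is handed in when it is done.

```bash
mkdir -p pics; ls; python3 - <<'E'
from bench import r
import cv2
for n in("scene","top"):
    cv2.imwrite(f"pics/{n}0.png",cv2.resize(r.snapshot(n)[:,:,::-1],(800,500)))
    print(n,{k:(v.round(3).tolist() if hasattr(v,'round') and hasattr(v,'tolist') else v) for k,v in r.camera_params(n).items()})
print(r.tcp_to_grasp, r.sense())
E
```

```text
pics
scene {'fx': 361.8816461174836, 'fy': 361.8816461174836, 'cx': 318.27791575603396, 'cy': 197.1982238396191, 'R': [[-0.455, 0.89, -0.01], [0.672, 0.336, -0.66], [-0.584, -0.307, -0.751]], 't': [230.312, -233.754, 1281.994]}
top {'fx': 429.31889828796017, 'fy': 429.31889828796017, 'cx': 312.9382232796662, 'cy': 200.2219235545804, 'R': [[0.014, -1.0, 0.002], [-0.999, -0.014, -0.051], [0.051, -0.001, -0.999]], 't': [-18.427, 473.613, 1140.544]}
18.700000000000003 {'time': 0.1, 'joint_pos': array([ 5.85330393e+01,  7.51249980e+00,  8.53229079e+01, -1.69714944e-03,
        8.72620030e+01, -4.89563011e+00]), 'qd': array([-0.02395531, -0.01624375, -0.16696117, -0.10552109,  0.0707658 ,
       -0.12758692]), 'joint_efforts': array([ 1.39492768e-03, -5.70943809e+01, -5.01947808e+01, -1.50102410e-04,
        8.02087976e-03,  3.81573493e-07]), 'tool_pos': array([268.12204456, 536.16345451, 209.93271001]), 'tcp_rot': array([-1.79902800e+02, -6.62422471e-03,  1.53428746e+02]), 'ft_force': array([-0.06629681,  0.13708479,  0.74374941]), 'wrist_torque': array([-0.01688472, -0.01168251,  0.02516508]), 'grip_force': 0.0, 'finger_gap': 85.32906051541585}
```

View pics/scene0.png

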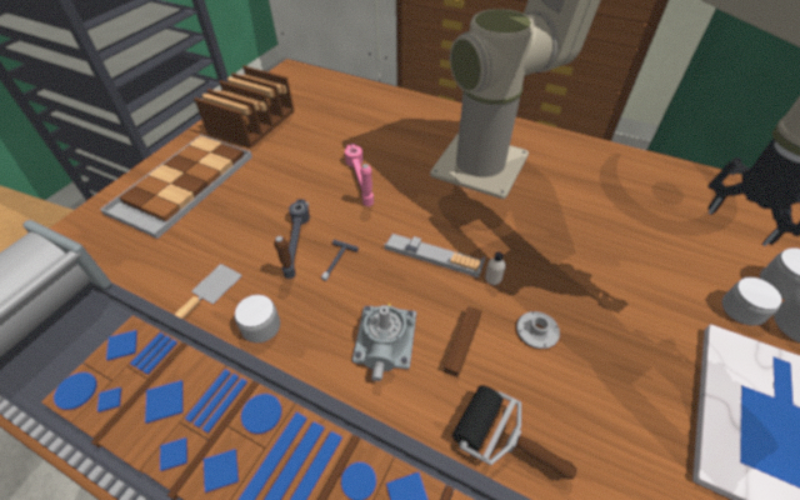

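View pics/top0.png

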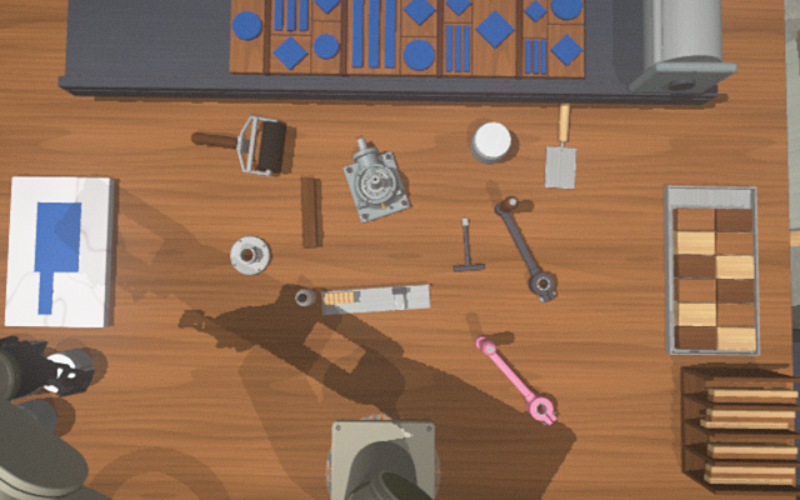

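The top view (800 px wide) shows the drive at (378,183), the cover at (250,256), the dark crank with its hub at (542,285) and handle at (508,205), and the pink crank at (540,408). Two things are crank-shaped. The dark iron one with the wooden handle fits the description, and the pink one is the look-alike. I'll confirm with an enlarged crop.

```bash
cat > h.py <<'E'
import numpy as np, cv2
from bench import r
def w(n,u,v,z):
    c=r.camera_params(n);R=np.array(c["R"]);t=np.array(c["t"])
    d=R.T@np.array([(u-c["cx"])/c["fx"],(v-c["cy"])/c["fy"],1]);o=-R.T@t
    return (o+d*(z-o[2])/d[2])
def p(n,X):
    c=r.camera_params(n);q=np.array(c["R"])@np.array(X,float)+np.array(c["t"])
    return np.array([c["fx"]*q[0]/q[2]+c["cx"],c["fy"]*q[1]/q[2]+c["cy"]])
def crop(im,x,y,s,size=400):
    return cv2.resize(im[y:y+s,x:x+s],(size,size),interpolation=cv2.INTER_CUBIC)
E
python3 - <<'E'
from h import *
im=r.snapshot("top")[:,:,::-1]; sc=r.snapshot("scene")[:,:,::-1]
np.save("top.npy",im);np.save("sc.npy",sc)
a=np.hstack([crop(im,160,170,80,300),crop(im,263,105,80,300)])
b=np.hstack([crop(im,380,155,100,300),crop(sc,210,150,100,300)])
cv2.imwrite("pics/c1.png",np.vstack([a,b]))
E
```

```text
(no output)
```

View pics/c1.png

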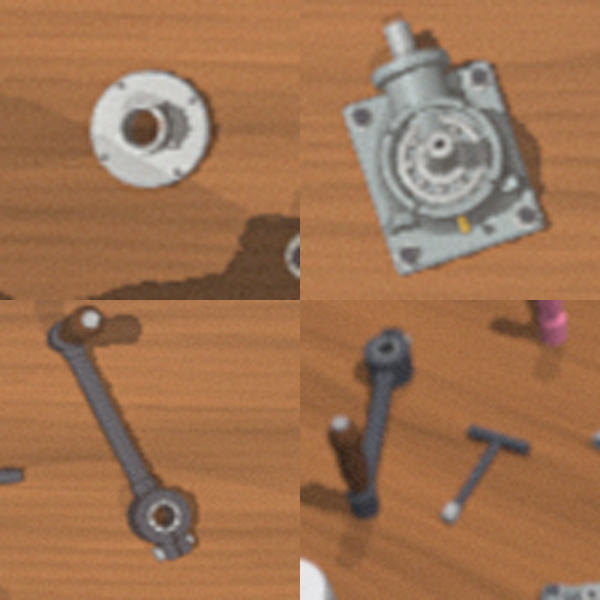

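```bash
python3 - <<'E'
from h import *
def P(*a): print(a, w(*a).round(1))
P("top",199.9,204.0,10)
P("top",160+146/3.75-.4,170+126/3.75-.4,32)
P("top",299.9,143.1,100);P("top",301,146,54)
P("top",434.7,226.7,38);P("top",410,161,120);P("top",380+67/3-.3,155+37/3-.3,30)
P("scene",239,165.4,38)
# scene shaft/cover via circles
sc=np.load("sc.npy")
cv2.imwrite("pics/c2.png",np.hstack([crop(sc,275,230,70,400),crop(sc,400,230,70,400)]))
E
```

```text
('top', 199.9, 204.0, 10) [459.4 292.   10. ]
('top', 198.53333333333333, 203.2, 32) [460.6 289.9  32. ]
('top', 299.9, 143.1, 100) [611.7  23.1 100. ]
('top', 301, 146, 54) [612.6  21.5  54. ]
('top', 434.7, 226.7, 38) [ 407.7 -331.3   38. ]
('top', 410, 161, 120) [ 567.8 -247.5  120. ]
('top', 402.0333333333333, 167.03333333333333, 30) [ 564.5 -246.9   30. ]
('scene', 239, 165.4, 38) [ 402.9 -327.5   38. ]
```

View pics/c2.png

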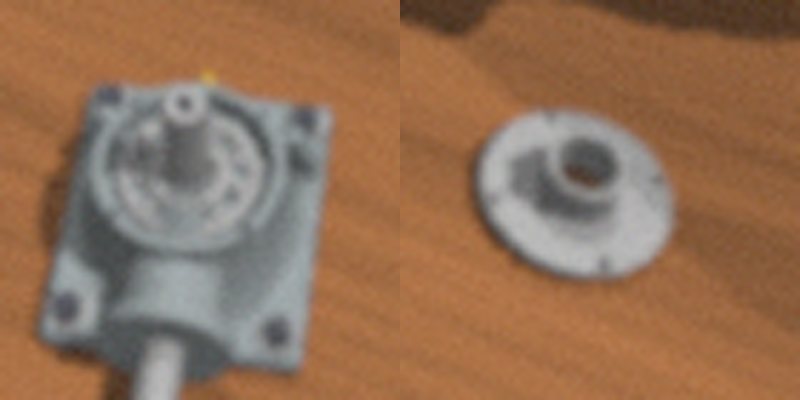

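Crops confirm it: the dark crank has an iron hub and an upright wooden handle, and the cover and drive are clear in both cameras. Estimates are cover at about (460,290), shaft at (612,22.5), and crank hub at (406,-330) with yaw 28°.

```bash
cat >> h.py <<'E'
from scipy.spatial.transform import Rotation as Ro
def go(x,y,z,yaw=None):
    s=r.sense();R=Ro.from_euler("xyz",s["tcp_rot"],degrees=True)
    print("t",round(s["time"],2),"pos",s["tool_pos"].round(1),"rot",s["tcp_rot"].round(2),"tool shift mm",(R.inv().apply(np.array([x,y,z])-s["tool_pos"])).round(1),
      "turn",None if yaw is None else (s["tcp_rot"][2]-yaw+90)%180-90,"F",s["ft_force"].round(1),"gap",round(s["finger_gap"],1),"grip",round(s["grip_force"],1),"q6",s["joint_pos"][5].round(1))
E
python3 -m handwheel '[[-0.02,-0.01,0,0],[-0.03,-0.014,0,0],[-0.03,-0.0145,0,0],[-0.03,-0.0145,0,0],[-0.03,-0.0145,0,0],[-0.03,-0.0145,0,0],[-0.03,-0.0145,0,0],[-0.03,-0.0145,0,0],[-0.03,-0.0145,0.02,0],[-0.022,-0.010,0.03,0]]' 0.06 40
python3 -m handwheel '[[0,0,0.03,0],[0,0,0.03,0],[0,0,0.01,0],[0,0,0,0],[0,0,0,0]]'
python3 - <<'E'
from h import *
go(460,290,85)
for n,X in(("scene",(460,290,32)),("top",(460,290,32))):print(p(n,X))
im=r.snapshot("top")[:,:,::-1]; sc=r.snapshot("scene")[:,:,::-1]
cv2.imwrite("pics/c3.png",np.hstack([crop(im,160,165,80),crop(sc,395,215,80)]))
E
```

```text
time: 1.2
tool_pos: [462.6, 288.3, 162.7]
tcp_rot: [179.8, 0.2, 153.4]
ft_force: [0.9, 0.4, 0.5]
finger_gap: 60.2
grip_force: 0.0
time: 1.7
tool_pos: [460.5, 289.8, 92.2]
tcp_rot: [179.9, 0.0, 153.5]
ft_force: [-0.2, 0.1, 0.9]
finger_gap: 60.2
grip_force: 0.0
t 1.7 pos [460.5 289.8  92.2] rot [1.7994e+02 5.0000e-02 1.5345e+02] tool shift mm [ 0.6 -0.1  7.2] turn None F [-0.2  0.1  0.9] gap 60.2 grip 0.0 q6 -36.7
[430.34130624 258.20516879]
[198.49419398 203.42737701]
```

View pics/c3.png

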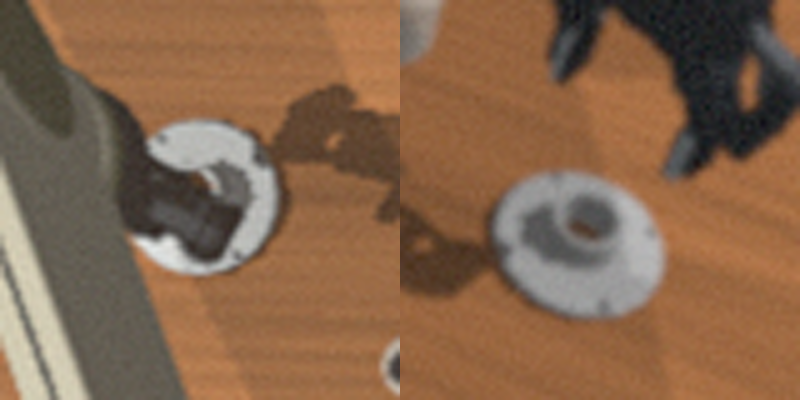

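```bash
python3 - <<'E'
from h import *
for z in (92,96,100): print(w("scene",438.5,240.5,z).round(1), p("scene",(460.5,289.8,z)).round(1))
print(w("scene",433,257.6,32),w("scene",307,248,100),w("scene",239,165.4,38))
E
```

```text
[445.6 292.2  92. ] [435.9 244.8]
[448.8 292.   96. ] [436.3 243.8]
[451.9 291.9 100. ] [436.7 242.9]
[455.31487525 295.41567278  32.        ] [609.85330695  24.74205824 100.        ] [ 402.90912807 -327.48412477   38.        ]
```

```bash

python3 -m handwheel '[[0.001,0.001,0.02,0],[0.0005,0,0.02,0],[0,0,0.02,0],[0,0,0.012,0],[0,0,0.006,0],[0,0,0,0],[0,0,0,0]]'
python3 -m handwheel '[[0,0,0,0],[0,0,0,0],[0,0,0,0],[0,0,0,0],[0,0,0,0],[0,0,0,0],[0,0,0,0]]' 0.02 50
python3 -m handwheel '[[0,0,-0.01,0],[0,0,-0.02,0],[0,0,-0.03,0],[0,0,-0.03,0],[0,0,-0.03,0],[0,0,-0.02,0],[0,0,0,0],[0,0,0,0]]'
python3 - <<'E'
from h import *
go(612,22.5,153)
E
```

```text
time: 2.5
tool_pos: [459.9, 291.3, 14.0]
tcp_rot: [179.9, 0.1, 153.4]
ft_force: [0.0, -0.3, 0.2]
finger_gap: 60.0
grip_force: 0.0
time: 3.2
tool_pos: [459.0, 290.8, 12.8]
tcp_rot: [-180.0, -0.0, 153.4]
ft_force: [0.2, -0.0, 0.4]
finger_gap: 19.8
grip_force: 0.0
time: 4.0
tool_pos: [459.4, 291.0, 153.4]
tcp_rot: [179.9, 0.0, 153.4]
ft_force: [-0.5, 0.3, -1.3]
finger_gap: 19.9
grip_force: 0.0
t 4.0 pos [459.4 291.  153.4] rot [1.7994e+02 4.0000e-02 1.5343e+02] tool shift mm [-256.6 -171.9    0.4] turn None F [-0.5  0.3 -1.3] gap 19.9 grip 0.0 q6 -36.5
```

```bash
python3 - <<'E'
from h import *
im=r.snapshot("top")[:,:,::-1]; sc=r.snapshot("scene")[:,:,::-1]
cv2.imwrite("pics/c4.png",np.hstack([crop(im,130,130,150),crop(sc,375,165,120)]))
print(p("scene",(459.4,291,153)),p("top",(459.4,291,153)),p("scene",(459.4,291,32)),p("top",(459.4,291,32)))
E
```

```text
[442.92040215 229.32597338] [184.46615515 201.41838648] [430.80355775 258.17539241] [198.10849965 203.64924776]
```

View pics/c4.png

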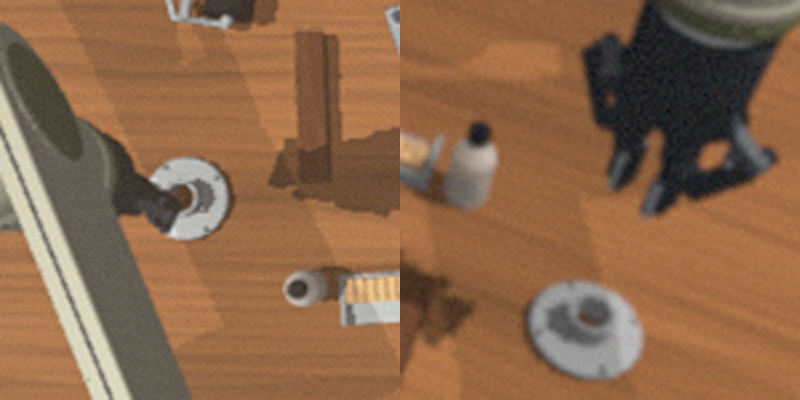

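The grip missed: the fingers closed to 20 mm with no force, and the cover hasn't moved (collar at scene (433,259)). Side to side they line up, so the tips probably closed above the collar. I'll feel for the flange with the fingers open to calibrate the tip height.

```bash

python3 -m handwheel '[[0,0,0.02,0],[0,0,0.03,0],[0,0,0.03,0],[0,0,0.03,0],[0,0,0.02,0],[0,0,0.01,0],[0,0,0,0],[0,0,0,0]]' 0.06 50
python3 -m handwheel '[[0,0,0.002,0],[0,0,0,0]]'
python3 -m handwheel '[[0,0,0.002,0],[0,0,0,0]]'
```

```text
time: 4.9
tool_pos: [459.3, 291.0, 13.3]
tcp_rot: [180.0, 0.0, 153.4]
ft_force: [0.5, -0.5, 0.4]
finger_gap: 60.0
grip_force: 0.0
time: 5.1
tool_pos: [459.9, 291.3, 12.0]
tcp_rot: [179.9, 0.1, 153.4]
ft_force: [-0.7, -0.2, -0.1]
finger_gap: 60.0
grip_force: 0.0
time: 5.3
tool_pos: [459.2, 290.9, 9.1]
tcp_rot: [180.0, 0.0, 153.4]
ft_force: [-0.5, 0.7, -0.4]
finger_gap: 59.9
grip_force: 0.0
```

```bash
python3 - <<'E'
from h import *
im=r.snapshot("top")[:,:,::-1]; sc=r.snapshot("scene")[:,:,::-1]
cv2.imwrite("pics/c5.png",crop(sc,395,200,90,600))
go(460,290,10)
for z in(0,10,20,30):print(p("scene",(459.4,291,z)))
E
```

```text
t 5.4 pos [459.2 290.9   9.1] rot [1.7999e+02 1.0000e-02 1.5343e+02] tool shift mm [-1.2 -0.4 -0.9] turn None F [ 0.3  0.3 -0.5] gap 60.1 grip 0.0 q6 -36.5
[427.99764146 264.85609672]
[428.85868085 262.8060179 ]
[429.73394995 260.72205904]
[430.62380446 258.6033733 ]
```

View pics/c5.png

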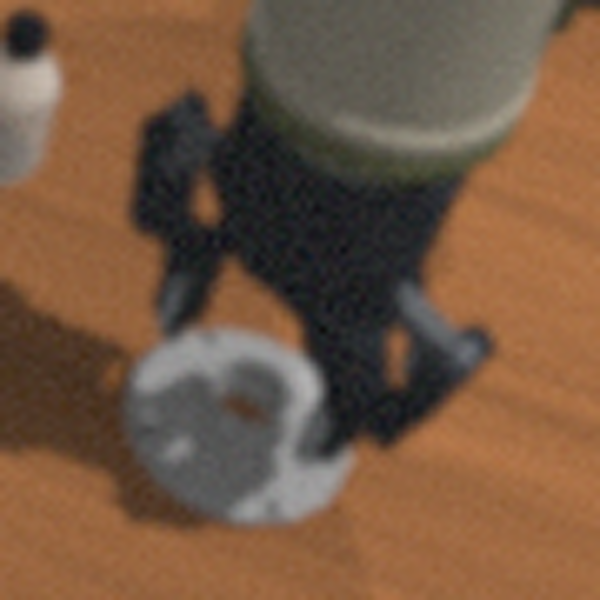

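At TCP 9 mm the finger tips stand beside the collar at (170,330) and (325,455). Their midpoint is about 5 px above the flange centre, and there is no contact. So the tips really are higher than reported, and I'll keep feeling down in small steps.

```bash

python3 -m handwheel '[[0,0,0.002,0],[0,0,0,0]]' | grep -E "pos|ft"
python3 -m handwheel '[[0,0,0.002,0],[0,0,0,0]]'| grep -E "pos|ft"
python3 -m handwheel '[[0,0,0.002,0],[0,0,0,0]]'| grep -E "pos|ft"
```

```text
tool_pos: [458.9, 290.7, 6.6]
ft_force: [-0.7, 0.4, -0.1]
tool_pos: [458.8, 290.7, 4.5]
ft_force: [-0.0, 0.7, -0.4]
tool_pos: [458.9, 290.8, 2.6]
ft_force: [-0.9, -0.3, 0.3]
```

```bash

python3 -m handwheel '[[0,0,0.002,0],[0,0,0,0]]' | grep -E "pos|ft"
python3 -m handwheel '[[0,0,0.002,0],[0,0,0,0]]'| grep -E "pos|ft"
python3 - <<'E'
from h import *
sc=r.snapshot("scene")[:,:,::-1]
np.save("sc2.npy",sc)
E
```

```text
tool_pos: [458.9, 290.8, 0.6]
ft_force: [-0.2, -0.0, 0.2]
tool_pos: [458.9, 290.8, -1.4]
ft_force: [0.1, 1.0, 0.5]
```

```bash

python3 -m handwheel '[[0,0,0,0],[0,0,0,0],[0,0,0,0]]' 0.045 30 
python3 -m handwheel '[[0,0,0,0],[0,0,0,0],[0,0,0,0]]' 0.030 30
```

```text
time: 6.75
tool_pos: [459.1, 290.9, -1.0]
tcp_rot: [180.0, 0.0, 153.4]
ft_force: [0.1, 0.2, -0.5]
finger_gap: 44.9
grip_force: 0.0
time: 7.05
tool_pos: [459.3, 290.9, -0.7]
tcp_rot: [180.0, 0.0, 153.4]
ft_force: [-1.1, -0.7, 5.3]
finger_gap: 35.9
grip_force: 29.7
```

```bash

python3 -m handwheel '[[0,0,0,0],[0,0,0,0],[0,0,-0.005,0],[0,0,-0.015,0],[0,0,-0.03,0],[0,0,-0.04,0],[0,0,-0.03,0],[0,0,-0.02,0],[0,0,0,0],[0,0,0,0]]' 0.030 60
python3 - <<'E'
from h import *
go(612,22.5,139)
im=r.snapshot("scene")[:,:,::-1]; cv2.imwrite("pics/c6.png",crop(im,375,150,120,600))
E
```

```text
time: 8.05
tool_pos: [459.1, 290.9, 139.0]
tcp_rot: [180.0, 0.0, 153.4]
ft_force: [-0.2, -0.4, -3.1]
finger_gap: 34.2
grip_force: 60.2
t 8.05 pos [459.1 290.9 139. ] rot [1.7997e+02 2.0000e-02 1.5343e+02] tool shift mm [-256.8 -171.6   -0. ] turn None F [-0.2 -0.4 -3.1] gap 34.2 grip 60.2 q6 -36.5
```

View pics/c6.png

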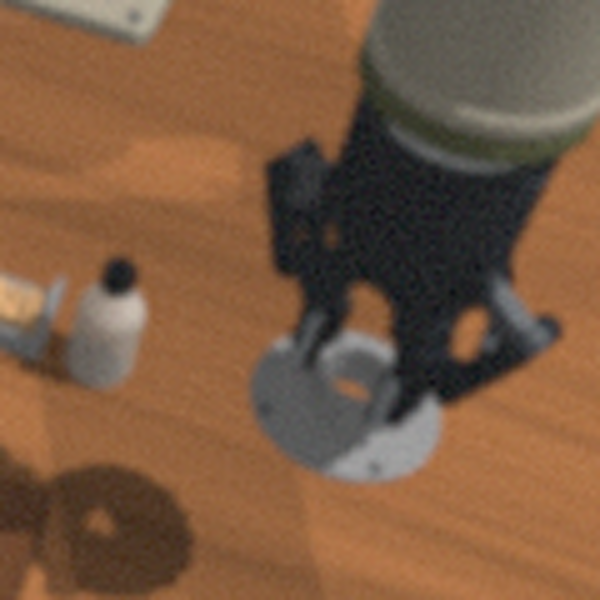

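The cover is gripped and lifted level: the flange centre is at crop (346,405), under the pads, and the force reads about 3 N. I'm carrying it to above the shaft.

```bash

python3 -m handwheel '[[-0.010,-0.0066,0,0],[-0.02,-0.0134,0,0],[-0.03,-0.02,0,0],[-0.035,-0.0235,0,0],[-0.035,-0.0235,0,0],[-0.035,-0.0235,0,0],[-0.035,-0.0235,0,0],[-0.03,-0.02,0,0],[-0.02,-0.0134,0,0],[-0.0068,-0.0042,0,0]]'
python3 -m handwheel '[[0,0,0,0],[0,0,0,0],[0,0,0,0]]'
python3 - <<'E'
from h import *
go(612,22.5,139)
im=r.snapshot("top")[:,:,::-1]; sc=r.snapshot("scene")[:,:,::-1]
np.save("a.npy",im);np.save("b.npy",sc)
cv2.imwrite("pics/c7.png",np.hstack([crop(im,260,100,80),crop(sc,270,205,80)]))
for n in("top","scene"): print(n,p(n,(612,22.5,149)),p(n,(612,22.5,100)))
E
```

```text
time: 9.1
tool_pos: [611.9, 18.9, 136.9]
tcp_rot: [-179.9, -0.1, 153.3]
ft_force: [-0.3, -0.2, -2.9]
finger_gap: 33.9
grip_force: 60.2
time: 9.4
tool_pos: [611.3, 23.6, 138.4]
tcp_rot: [-180.0, -0.1, 153.5]
ft_force: [0.0, -0.2, -2.4]
finger_gap: 33.9
grip_force: 60.2
t 9.4 pos [611.3  23.6 138.4] rot [-1.7999e+02 -6.0000e-02  1.5350e+02] tool shift mm [-1.1 -0.7 -0.6] turn None F [ 0.  -0.2 -2.4] gap 33.9 grip 60.2 q6 -66.1
top [299.54399104 139.17322666] [300.12439007 142.96813206]
scene [304.92823396 236.14267604] [305.7151176  248.32971676]
```

View pics/c7.png

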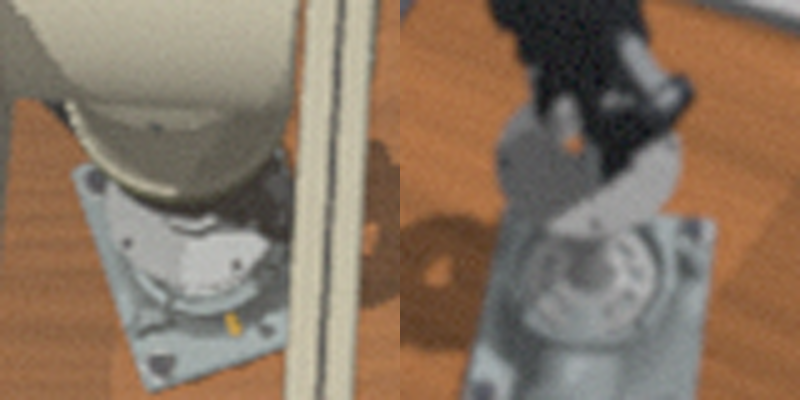

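Top view: the flange arc centre is at about (299,140), against an expected (299.5,139). Scene view: the cover stands directly above the opening. The cover is within about 2 mm of the shaft axis, so I'm nudging it 1.5 mm and lowering, watching the force.

```bash

python3 -m handwheel '[[-0.0018,0,0.005,0],[0,0,0.01,0],[0,0,0.01,0],[0,0,0.005,0],[0,0,0.005,0],[0,0,0,0]]' | grep -E "pos|ft|gap"
python3 -m handwheel '[[0,0,0.003,0],[0,0,0.003,0],[0,0,0.003,0],[0,0,0,0]]'| grep -E "pos|ft|gap"
python3 -m handwheel '[[0,0,0.003,0],[0,0,0.003,0],[0,0,0.003,0],[0,0,0,0]]'| grep -E "pos|ft|gap"
python3 - <<'E'
from h import *
im=r.snapshot("top")[:,:,::-1]; sc=r.snapshot("scene")[:,:,::-1]
np.save("a2.npy",im);np.save("b2.npy",sc)
E
```

```text
tool_pos: [612.9, 21.7, 102.6]
ft_force: [-0.4, -0.2, -1.4]
finger_gap: 33.9
tool_pos: [613.3, 21.7, 94.4]
ft_force: [0.5, 0.1, -2.6]
finger_gap: 33.9
tool_pos: [613.1, 21.7, 85.1]
ft_force: [-0.3, -0.3, -2.7]
finger_gap: 33.7
```

```bash

python3 -m handwheel '[[0,0,0.004,0],[0,0,0.005,0],[0,0,0.005,0],[0,0,0.003,0],[0,0,0,0]]' | grep -E "pos|ft|gap"
python3 -m handwheel '[[0,0,0.003,0],[0,0,0.003,0],[0,0,0,0]]'| grep -E "pos|ft|gap"
python3 -m handwheel '[[0,0,0.002,0],[0,0,0.002,0],[0,0,0,0]]'| grep -E "pos|ft|gap"
```

```text
tool_pos: [612.9, 21.7, 67.9]
ft_force: [-0.2, 0.6, -2.8]
finger_gap: 34.0
tool_pos: [613.3, 21.7, 62.3]
ft_force: [-0.0, 0.2, -2.7]
finger_gap: 34.0
tool_pos: [613.4, 21.7, 58.5]
ft_force: [-0.6, 0.3, -2.2]
finger_gap: 34.0
```

```bash

for i in 1; do :; done
python3 -m handwheel '[[0,0,0.002,0],[0,0,0.002,0],[0,0,0,0]]' | grep -E "pos|ft|gap"
python3 -m handwheel '[[0,0,0.002,0],[0,0,0.0015,0],[0,0,0,0]]'| grep -E "pos|ft|gap"
python3 -m handwheel '[[0,0,0.0015,0],[0,0,0,0]]'| grep -E "pos|ft|gap"
```

```text
tool_pos: [613.3, 21.7, 54.4]
ft_force: [-0.4, -0.1, -2.3]
finger_gap: 34.0
tool_pos: [613.4, 21.7, 51.0]
ft_force: [-0.3, 0.1, -2.1]
finger_gap: 34.0
tool_pos: [613.5, 21.7, 49.7]
ft_force: [0.2, -0.2, -1.9]
finger_gap: 33.8
```

```bash

python3 -m handwheel '[[0,0,0.001,0],[0,0,0,0]]' | grep -E "pos|ft|gap"
python3 -m handwheel '[[0,0,0.001,0],[0,0,0,0]]' | grep -E "pos|ft|gap"
python3 -m handwheel '[[0,0,0.001,0],[0,0,0,0]]' | grep -E "pos|ft|gap"
```

```text
tool_pos: [613.6, 21.7, 48.8]
ft_force: [-0.5, 0.6, -3.0]
finger_gap: 34.0
tool_pos: [613.7, 21.7, 48.8]
ft_force: [-4.1, 0.9, 4.8]
finger_gap: 34.1
tool_pos: [613.8, 21.7, 48.7]
ft_force: [-9.1, 0.7, 12.1]
finger_gap: 33.8
```

```bash

python3 -m handwheel '[[0,0,-0.001,0],[0,0,0,0],[0,0,0,0]]' | grep -E "pos|ft|gap"
python3 -m handwheel '[[0,0,0,0],[0,0,0,0],[0,0,0,0]]' 0.060 | grep -E "pos|ft|gap"
python3 -m handwheel '[[0,0,-0.005,0],[0,0,-0.02,0],[0,0,-0.03,0],[0,0,-0.04,0],[0,0,-0.03,0],[0,0,-0.02,0],[0,0,0,0]]' 
python3 - <<'E'
from h import *
im=r.snapshot("top")[:,:,::-1]; sc=r.snapshot("scene")[:,:,::-1]
np.save("a3.npy",im);np.save("b3.npy",sc)
# fit of flange ellipse in scene: bright grey low-sat
g=crop(sc,270,225,80,480)
hsv=cv2.cvtColor(g,cv2.COLOR_BGR2HSV)
for z in(59,81,100):
  print(z,p("scene",(612,22.5,z)))
cv2.imwrite("b3.png",g)
e=[p("scene",(612+42*np.cos(a),22.5+42*np.sin(a),59)) for a in np.linspace(0,6.28,60)]
print(cv2.fitEllipse(np.array(e,np.float32)))
v=hsv[:,:,2];m=((v>165)&(hsv[:,:,1]<50)).astype(np.uint8)
c=max(cv2.findContours(m,0,1)[0],key=cv2.contourArea);h=cv2.convexHull(c)
el=cv2.fitEllipse(h);print([270+(el[0][0]+.5)/6-.5,225+(el[0][1]+.5)/6-.5],np.array(el[1])/6,el[2])
go(471,-304,100,28)
E
```

```text
tool_pos: [613.9, 21.7, 48.7]
ft_force: [-3.8, 0.2, 6.8]
finger_gap: 33.7
tool_pos: [613.7, 21.7, 47.7]
ft_force: [1.6, 1.0, 0.4]
finger_gap: 59.9
time: 14.8
tool_pos: [616.1, 21.6, 197.8]
tcp_rot: [179.8, 0.4, 153.4]
ft_force: [0.7, 0.0, -1.0]
finger_gap: 60.2
grip_force: 0.0
59 [306.32254417 257.73737497]
81 [306.00203919 252.7734807 ]
100 [305.7151176  248.32971676]
((306.31658935546875, 258.2138977050781), (29.98517608642578, 34.86566162109375), 84.70893096923828)
[307.4134165445964, 257.74153900146484] [29.46391042 34.54831696] 82.2291488647461
t 14.9 pos [613.8  21.7 193. ] rot [1.7998e+02 4.0000e-02 1.5343e+02] tool shift mm [ -17.9 -355.2   92.9] turn -54.57338953108348 F [-0.2 -0.6 -0.4] gap 59.6 grip 0.0 q6 -66.2
```

The flange ellipse fitted in the scene view is at (307.4,257.7) with axes 29.5/34.5. That matches a level cover home on the rim: prediction (306.3,258.2) plus this camera's known bias, axes 30.0/34.9. Next is the crank: I move over it and turn, then refine its pose numerically.

```bash

python3 -m handwheel '[[-0.001,-0.015,0,0],[-0.001,-0.03,0,0],[-0.001,-0.04,0,0],[-0.001,-0.045,0,0],[-0.001,-0.045,0,0],[-0.001,-0.045,0,0],[-0.001,-0.045,0,0],[-0.001,-0.04,0,0],[-0.001,-0.03,0,0],[-0.002,-0.02,0,0]]' 0.04 60 | grep -E "time|pos|rot"
python3 -m handwheel '[[0,0,0,8.5],[0,0,0,8.5],[0,0,0,8.5],[0,0,0,8.5],[0,0,0,8.5],[0,0,0,8.5],[0,0,0,8.5],[0,0,0,8.5],[0,0,0,8.5],[0,0,0,8.5]]' | grep -E "time|pos|rot"
python3 -m handwheel '[[0,0,0,8.5],[0,0,0,8.5],[0,0,0,8.5],[0,0,0,8.5],[0,0,0,6.4],[0,0,0,0],[0,0,0,0],[0,0,0,0]]' | grep -E "time|pos|rot"
python3 - <<'E'
from h import *
im=np.load("top.npy")
s=6;x0,y0=385,150
g=cv2.resize(im[y0:y0+105,x0:x0+70],None,fx=s,fy=s,interpolation=cv2.INTER_CUBIC)
h=cv2.cvtColor(g,cv2.COLOR_BGR2HSV)
m=((h[:,:,2]<125)&(h[:,:,1]<95)).astype(np.uint8)
m=cv2.morphologyEx(m,cv2.MORPH_OPEN,np.ones((5,5)))
n,l,st,_=cv2.connectedComponentsWithStats(m);k=1+st[1:,4].argmax();m=(l==k)
ys,xs=np.nonzero(m)
W=np.array([w("top",x0+(x+.5)/s-.5,y0+(y+.5)/s-.5,26)[:2] for x,y in zip(xs[::3],ys[::3])])
print(st[k])
b=np.array([407.7,-331.3]);d=np.array([np.cos(np.radians(28)),np.sin(np.radians(28))]);nn=np.array([-d[1],d[0]])
a=(W-b)@d;c=(W-b)@nn
for lo in range(-45,205,10):
    q=c[(a>=lo)&(a<lo+10)]
    if len(q): print(lo+5,len(q),np.percentile(q,[3,97]).round(1),q.mean().round(1))
go(465,-301,100,28)
E
```

```text
time: 15.9
tool_pos: [461.6, -302.7, 190.9]
tcp_rot: [-180.0, -0.2, 153.3]
time: 16.9
tool_pos: [462.9, -300.7, 190.7]
tcp_rot: [-179.8, -0.0, 68.1]
time: 17.7
tool_pos: [464.1, -300.7, 192.2]
tcp_rot: [-179.9, 0.0, 28.2]Traceback (most recent call last):
  File "<stdin>", line 10, in <module>
  File "h.py", line 4, in w
    c=r.camera_params(n);R=np.array(c["R"]);t=np.array(c["t"])
ValueError: time passes only in moves, steps and waits
```

```bash
sed -i 's/c=r.camera_params(n);/c=cp(n);/; s/^    c=r.camera_params(n);q/    c=cp(n);q/' h.py; sed -i '2a import functools\ncp=functools.lru_cache(r.camera_params)' h.py
python3 - <<'E'
from h import *
im=np.load("top.npy")
s=6;x0,y0=385,150
g=cv2.resize(im[y0:y0+105,x0:x0+70],None,fx=s,fy=s,interpolation=cv2.INTER_CUBIC)
h=cv2.cvtColor(g,cv2.COLOR_BGR2HSV)
m=((h[:,:,2]<125)&(h[:,:,1]<95)).astype(np.uint8)
m=cv2.morphologyEx(m,cv2.MORPH_OPEN,np.ones((5,5)))
n,l,st,_=cv2.connectedComponentsWithStats(m);k=1+st[1:,4].argmax();m=(l==k)
ys,xs=np.nonzero(m)
W=np.array([w("top",x0+(x+.5)/s-.5,y0+(y+.5)/s-.5,26)[:2] for x,y in zip(xs[::3],ys[::3])])
print(st[k])
b=np.array([407.7,-331.3]);d=np.array([np.cos(np.radians(28)),np.sin(np.radians(28))]);nn=np.array([-d[1],d[0]])
a=(W-b)@d;c=(W-b)@nn
for lo in range(-45,205,10):
    q=c[(a>=lo)&(a<lo+10)]
    if len(q): print(lo+5,len(q),np.percentile(q,[3,97]).round(1),q.mean().round(1))
go(465,-301,100,28)
E
```

```text
[   65    73   289   476 24604]
-40 127 [-10.1  11.4] 0.0
-30 416 [-10.4  12.4] 1.0
-20 575 [-17.8  16. ] -0.2
-10 441 [-23.4  23.8] 1.6
0 419 [-25.   27.3] 4.8
10 579 [-22.5  26.4] 4.3
20 607 [-15.2  22.1] 3.4
30 384 [-9. 12.] 1.6
40 315 [-7.4 10. ] 1.4
50 306 [-7.1  9.8] 1.3
60 308 [-7.1  9.7] 1.3
70 308 [-6.7 10.2] 1.6
80 305 [-7. 10.] 1.5
90 298 [-6.7  9.7] 1.5
100 302 [-6.8  9.8] 1.4
110 302 [-7.3  9.5] 1.2
120 295 [-7.2  9.1] 1.0
130 298 [-7.3  9.2] 0.9
140 305 [-7.9  9. ] 0.5
150 293 [-7.7  8.6] 0.6
160 325 [-8.7  9.7] 0.5
170 294 [-7.4 13.2] 3.8
180 212 [ 4.8 16.8] 10.8
190 188 [-0.8 14.5] 6.5
t 17.7 pos [ 464.1 -300.7  192.2] rot [-1.7994e+02  3.0000e-02  2.8170e+01] tool shift mm [ 0.8  0.8 92.2] turn 0.16651264972880142 F [ 0.5  0.  -0.1] gap 39.8 grip 0.0 q6 23.6
```

```bash

python3 -m handwheel '[[0.001,-0.001,0.015,0.5],[0,0,0.03,0],[0,0,0.04,0],[0,0,0.04,0],[0,0,0.03,0],[0,0,0.015,0],[0,0,0.008,0],[0,0,0,0],[0,0,0,0]]' | grep -E "time|pos|rot|ft"
python3 -m handwheel '[[0,0,0.003,0],[0,0,0.003,0],[0,0,0.003,0],[0,0,0.003,0],[0,0,0,0]]' | grep -E "pos|ft"
python3 -m handwheel '[[0,0,0.003,0],[0,0,0,0]]' | grep -E "pos|ft"
```

```text
time: 18.6
tool_pos: [466.1, -300.2, 16.4]
tcp_rot: [179.9, -0.1, 27.5]
ft_force: [0.2, 0.5, 0.9]
tool_pos: [464.6, -299.1, 2.3]
ft_force: [-0.1, -0.2, -1.1]
tool_pos: [464.8, -299.2, -0.6]
ft_force: [0.0, -0.3, 0.1]
```

```bash

python3 -m handwheel '[[0,0,0.002,0],[0,0,0.002,0],[0,0,0,0]]' | grep -E "pos|ft"
python3 -m handwheel '[[0,0,0.002,0],[0,0,0,0]]' | grep -E "pos|ft"
python3 -m handwheel '[[0,0,0.002,0],[0,0,0,0]]' | grep -E "pos|ft"
```

```text
tool_pos: [464.8, -299.2, -4.5]
ft_force: [-0.0, 0.2, -0.2]
tool_pos: [464.9, -299.2, -6.4]
ft_force: [-0.4, 0.7, -0.2]
tool_pos: [464.9, -299.3, -8.4]
ft_force: [0.8, 0.1, -0.2]
```

```bash

python3 -m handwheel '[[0,0,0.002,0],[0,0,0,0]]' | grep -E "pos|ft"
python3 -m handwheel '[[0,0,0.002,0],[0,0,0,0]]' | grep -E "pos|ft"
python3 -m handwheel '[[0,0,0.002,0],[0,0,0,0]]' | grep -E "pos|ft"
```

```text
tool_pos: [464.9, -299.2, -10.4]
ft_force: [-0.5, -0.2, 0.0]
tool_pos: [464.9, -299.2, -12.4]
ft_force: [-0.7, -0.1, -0.0]
tool_pos: [464.9, -299.3, -14.4]
ft_force: [0.4, 0.2, 0.1]
```

```bash

python3 -m handwheel '[[0,0,0.0015,0],[0,0,0,0]]' | grep -E "pos|ft"
python3 -m handwheel '[[0,0,0.0015,0],[0,0,0,0]]' | grep -E "pos|ft"
python3 -m handwheel '[[0,0,0.0015,0],[0,0,0,0]]' | grep -E "pos|ft"
```

```text
tool_pos: [464.9, -299.3, -15.8]
ft_force: [-0.4, 0.6, 0.8]
tool_pos: [464.9, -299.3, -17.3]
ft_force: [-0.2, 0.0, -0.3]
tool_pos: [464.9, -299.2, -18.8]
ft_force: [0.6, 0.7, -1.0]
```

```bash

python3 -m handwheel '[[0,0,0,0],[0,0,0,0],[0,0,0,0]]' 0.024 60 | grep -E "pos|ft|gap|grip"
python3 -m handwheel '[[0,0,0,0],[0,0,0,0],[0,0,0,0],[0,0,0,0]]' 0.008 60| grep -E "pos|ft|gap|grip"
```

```text
tool_pos: [465.1, -299.4, -18.6]
ft_force: [-0.5, -0.5, -0.8]
finger_gap: 24.1
grip_force: 0.0
tool_pos: [465.3, -299.6, -18.4]
ft_force: [0.2, -1.1, 1.8]
finger_gap: 15.1
grip_force: 59.5
```

```bash

python3 -m handwheel '[[0,0,0,0],[0,0,-0.003,0],[0,0,-0.006,0],[0,0,-0.01,0],[0,0,-0.01,0],[0,0,-0.005,0],[0,0,0,0],[0,0,0,0]]' 0.008 110
python3 - <<'E'
from h import *
go(0,0,0,28); print(r.sense()["wrist_torque"])
im=r.snapshot("scene")[:,:,::-1]; np.save("b4.npy",im); np.save("a4.npy",r.snapshot("top")[:,:,::-1])
E
```

```text
time: 22.7
tool_pos: [465.1, -299.4, 15.6]
tcp_rot: [180.0, -0.0, 27.5]
ft_force: [-0.2, -0.0, -6.3]
finger_gap: 14.1
grip_force: 107.6
t 22.7 pos [ 465.1 -299.4   15.6] rot [ 1.7998e+02 -1.0000e-02  2.7530e+01] tool shift mm [-274.1 -480.5   15.4] turn -0.47184329587824436 F [-0.2 -0.  -6.3] gap 14.1 grip 107.6 q6 24.4
[ 0.07180216 -0.02935954 -0.01137863]
```

The crank is held with 6.3 N on the wrist and sits level. I'm lifting it and carrying it over.

```bash

python3 -m handwheel '[[0,0,-0.01,0],[0,0,-0.02,0],[0,0,-0.025,0],[0,0,-0.025,0],[0,0,-0.02,0],[0,0,-0.01,0],[0,0,-0.005,0],[0,0,0,0]]' | grep -E "time|pos|ft|gap"
python3 -m handwheel '[[0.010,-0.0063,0,0],[0.02,-0.0126,0,0],[0.03,-0.0189,0,0],[0.03,-0.0189,0,0],[0.03,-0.0189,0,0],[0.03,-0.0189,0,0],[0.03,-0.0189,0,0],[0.03,-0.0189,0,0],[0.03,-0.0189,0,0],[0.03,-0.0189,0,0]]' | grep -E "time|pos|ft|gap"
python3 -m handwheel '[[0.03,-0.0189,0,0],[0.02,-0.0126,0,0],[0.012,-0.0076,0,0],[0.008,-0.005,0,0],[0.004,-0.0027,0,0],[0,0,0,0],[0,0,0,0],[0,0,0,0]]'
python3 - <<'E'
from h import *
go(670,52,106.5,27.5)
a=r.snapshot("top")[:,:,::-1];b=r.snapshot("scene")[:,:,::-1]
np.save("a5.npy",a);np.save("b5.npy",b)
cv2.imwrite("pics/c8.png",np.hstack([crop(a,265,95,75),crop(b,250,180,100)]))
s=r.sense()["tool_pos"]; R=s[2]+18.5
bore=s[:2]-65*np.array([np.cos(np.radians(27.5)),np.sin(np.radians(27.5))]); print("bore if exact",bore)
for n in("top","scene"): print(n,"hubtop",p(n,(*bore,R+38)),"bottom",p(n,(*bore,R)),"shaft",p(n,(612,22.5,100)))
E
```

```text
time: 23.6
tool_pos: [465.1, -299.4, 130.6]
ft_force: [-0.4, -0.8, -6.4]
finger_gap: 14.2
time: 24.6
tool_pos: [625.5, -21.3, 128.5]
ft_force: [1.3, -0.1, -6.0]
finger_gap: 13.9
time: 25.4
tool_pos: [669.6, 50.9, 130.5]
tcp_rot: [180.0, 0.0, 27.5]
ft_force: [0.7, -0.2, -5.4]
finger_gap: 14.1
grip_force: 107.8
t 25.4 pos [669.6  50.9 130.5] rot [1.7999e+02 1.0000e-02 2.7460e+01] tool shift mm [ 0.8 -0.8 24. ] turn -0.040233480133863964 F [ 0.7 -0.2 -5.4] gap 14.1 grip 107.8 q6 62.5
bore if exact [612.08882696  21.12263688]
top hubtop [299.65413851 135.93549844] bottom [300.12171178 139.13950587] shaft [300.12439007 142.96813206]
scene hubtop [303.68252623 225.67708541] bottom [304.3645252  235.92697135] shaft [305.7151176  248.32971676]
```

View pics/c8.png

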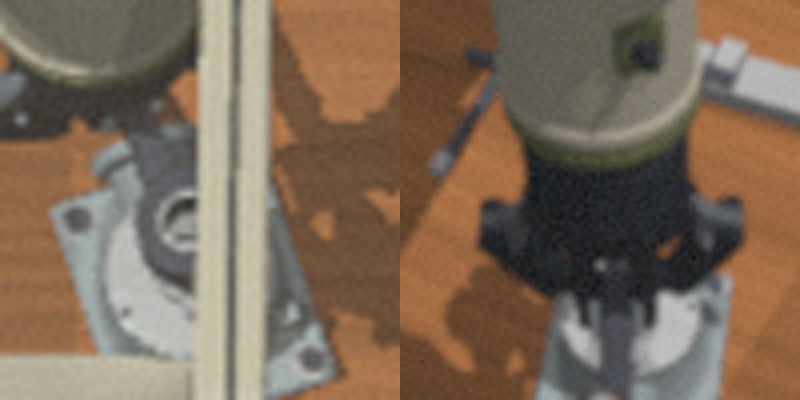

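The top view shows the hub bore at about (185,220) in the crop, which is pixel (299.3,135.9) against a predicted (299.7,135.9). The handle is up and the hub is over the collar. One numeric check of the hub's left edge and the shaft's column before lowering.

```bash
python3 - <<'E'
from h import *
a=np.load("a5.npy").astype(int).sum(2)//3; t=np.load("top.npy").astype(int).sum(2)//3
print("hub cols 286..304");
for v in range(130,146): print(v,a[v,284:305])
print("shaft cols 293..307")
for v in range(138,150): print(v,t[v,293:308])
for n in(0,1):
  for s in (-1,1): print(p("top",(612.1,21.1+s*(24 if n else 11),187)))
print(p("top",(612.1,45.1,150)), p("top",(588.1,21.1,150)))
E
```

```text
hub cols 286..304
130 [126 135 136 138 146 148 152 134 101  99  98  97  99 105 123 130 138 132
 166 187 181]
131 [159 165 145 137 142 146 148 130 101  94  93  91 107 127 148 167 172 152
 176 194 182]
132 [168 155 140 130 139 146 138 112  99  97 100 115 132 130 108  85  72  90
 161 187 184]
133 [163 151 138 131 134 146 122 100  95  98 103 142 135  91  66  59  49  87
 161 190 183]
134 [153 146 148 136 138 153 132  99  89  97 121 147 114  60  75  82  88 109
 167 188 185]
135 [157 145 143 140 146 159 127  91  97 101 140 139  84  76 109 132 135 149
 181 192 185]
136 [151 145 143 149 170 168 122  94  97  96 136 132  91 106 143 157 157 152
 178 187 186]
137 [145 145 148 169 181 173 129  96  94  98 127 128 112 145 155 156 151 143
 178 187 183]
138 [143 146 167 183 189 190 151  95  94  98 121 137 142 147 145 148 150 146
 174 191 183]
139 [144 149 174 185 187 186 149 105  97  97 104 143 178 151 114 105 109 121
 166 191 183]
140 [138 149 178 187 183 187 161 124  96  95 100 122 157 154 142 149 155 153
 176 187 183]
141 [138 161 184 188 184 187 170 124  98  98 100  94 110 139 164 173 166 170
 186
[... 653 characters left out ...]
167]
142 [164 143 146 158 176 179 148 116 158 190 165 148 140 139 148]
143 [162 152 164 170 185 162  95  70 136 185 153 118 119 109 110]
144 [138 173 191 175 180 170 136 133 172 191 157 115 119 116 109]
145 [167 180 185 159 162 193 200 202 198 174 130 100 114 122 110]
146 [165 177 172 148 146 171 184 182 164 129 100  97 113 120 112]
147 [165 181 179 159 133 119 119 116 105  94  91 101 115 123 116]
148 [157 183 189 163 128 117 108 101  96  92  94  94 112 119 107]
149 [149 185 196 159 124 111 110 104  94  95 101 125 144 141 118]
[304.45771626 136.00594699]
[294.87197654 135.86681589]
[310.12184813 136.08815837]
[289.20750692 135.78459961]
[290.0408413  138.91265991] [299.96012242 149.06271566]
```

```bash

python3 -m handwheel '[[0.0007,-0.0013,0.003,0],[0,0,0.005,0],[0,0,0.006,0],[0,0,0.005,0],[0,0,0.003,0],[0,0,0.002,0],[0,0,0,0],[0,0,0,0],[0,0,0,0],[0,0,0,0]]'
python3 - <<'E'
from h import *
go(670,52,106.5,27.5)
a=r.snapshot("top")[:,:,::-1]; np.save("a6.npy",a); a=a.astype(int).sum(2)//3
s=r.sense()["tool_pos"]; R=s[2]+18.5
b=s[:2]-65*np.array([np.cos(np.radians(27.5)),np.sin(np.radians(27.5))]); print(b,p("top",(*b,R+38)),R, w("top",299.8,143.2,100))
for v in range(128,148): print(v,a[v,286:304])
E
```

```text
time: 26.5
tool_pos: [670.1, 53.5, 106.8]
tcp_rot: [180.0, -0.0, 27.5]
ft_force: [0.1, -1.6, -5.9]
finger_gap: 13.8
grip_force: 107.8
t 26.5 pos [670.1  53.5 106.8] rot [ 1.7998e+02 -3.0000e-02  2.7530e+01] tool shift mm [-0.8  1.2  0.3] turn 0.0282770079532213 F [ 0.1 -1.6 -5.9] gap 13.8 grip 107.8 q6 62.7
[612.41599398  23.42404131] [298.97484295 137.82277187] 125.20937484871928 [611.40444058  23.30068056 100.        ]
128 [134 142 151 130 100  99 100  99  95  91  93  87  88  96 102 159 188 181]
129 [121 138 147 134 106  93 101  96  91  94  93  97 100  93 105 166 187 180]
130 [128 139 144 148 121  94  92  96  93  96  99  99  98  93 103 160 188 185]
131 [139 134 139 151 132 106  92  98  95  98  92 100  94  97 104 165 189 181]
132 [134 133 135 147 149 119  95  97  94 102 105 123 130 127 124 169 186 186]
133 [135 129 139 149 137 111  98  96  95 107 138 156 163 161 150 174 189 186]
134 [147 137 140 146 129 102  95 100 106 137 153 122  92  71  93 162 190 183]
135 [144 135 146 147 117  95  92 100 129 142 109  67  55  51  89 161 191 182]
136 [144 145 158 148 112  97  96 105 137 124  75  7
[... 184 characters left out ...]
39 [175 186 189 159 110  96  96 110 144 136 131 126 111  96 110 161 189 182]
140 [172 187 187 157 113  98  97 102 153 162 131  96  86  85 112 165 186 183]
141 [188 187 190 163 125  95  94  97 127 164 152 110  97  95 106 167 184 182]
142 [187 189 189 185 148  99  96  99  95 122 150 148 141 130 125 165 187 185]
143 [189 190 188 189 155 106  97 101  95  99 109 142 165 168 167 184 190 182]
144 [185 184 185 187 164 119  92  98 100  98  98  98 106 101 128 172 189 182]
145 [187 185 183 181 189 141  93  98 104 103 102  96  95  99 138 181 192 182]
146 [184 181 182 183 186 166 113  82  91  97  99 101 100  99 135 172 188 180]
147 [186 186 184 186 187 193 149  97  73  85  91  99  95  91 132 174 188 184]
```

```bash
python3 -c "
from bench import r
print(r.sense()['qd'].round(2)); print(r.hand_in())"
```

```text
[-0.07 -0.03  0.15 -0.01 -0.11 -0.  ]
the job is handed in; nothing more can be done
None
```

The job is handed in, with no verdict returned yet: by my measurements the cover sits home and level on the rim, and the crank is held at its balance point, at rest, with its bore within about 1 mm of the shaft axis and about 25 mm above the shaft end.

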